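# Open the ratchet bar clamp and push the box out

### The job

The small kraft box in the bench clamp is finished. With the fingertips, press down the ribbed release tab on top of the clamp's sliding jaw and, keeping it pressed, push the jaw fully back along its bar to the end stop; then gently push the freed box along the bench, out from between the jaws on their open side, until it stands about 2 cm or more clear of both jaws. Do not grip or lift the box, keep it upright on the bench, and leave the other things where they are.

Things in the scene. Friction and masses are not known exactly. Their poses are not given: they have to be found in the camera images.
- clamp: Bar clamp screwed to the bench: steel bar 280 mm long, 16 mm wide, toothed top 34 mm high. Origin on the bench under the bar's centre line; y runs along the bar from the fixed jaw towards the end stop (the sliding jaw opens towards +y); both jaws reach from the bar towards -x, the open side; z up. Once the jaw is back, 45 mm or more of bare bench lie between bar and box for a finger.
- fixed_jaw (a point): Middle of the fixed jaw's pad face, at clamp x -70, y -60 mm, 24 mm above the bench. Behind it (clamp -y) a grey plate 14 mm thick, 45 mm high, reaching from clamp x +12 to its tip at -105 mm.
- sliding_jaw (a point): Middle of the sliding jaw's pad face (clamp x -70, y -1 mm when shut, 24 mm up). Behind it (clamp +y) a grey plate 16 mm thick, 45 mm high, tip at clamp x -105 mm. It belongs to a black slide round the bar, 36 mm wide and 100 mm long, from 1 mm behind this face; 38 mm high, 46 mm at its front.
- clamp_jaw (a joint): Sliding jaw along the bar, m: 0 shut, 0.09 fully back at the end stop (a 40 mm high block at the bar's end). It slides with about 3 N of friction, but only while the release is pressed; otherwise the ratchet (8 mm pitch) blocks opening after a few mm of play.
- clamp_release (a joint): Release tab, m pressed down: 0 up, 0.009 at its stop. Spring: about 2 N at the start, 6 N at the stop. The ratchet is free from 0.004 on and locks again as soon as the tab is let up (it may then rest up to 3 mm down on a tooth).
- release_top (a point): Centre of the top of the release tab, a ribbed metal plate 42 mm across the bar and 46 mm along it, top 56 mm above the bench when up; it rides on the sliding jaw. From 27 to 39 mm behind this point (clamp +y) an upright black heel, 42 mm wide, belongs to the jaw and rises to 80 mm above the bench: push the jaw back against it with the same fingertip that presses the tab.
- gift_box: Small kraft box, 57 x 72 x 40 mm, about 0.15 kg, loose on the bench between the jaws. Origin at the centre of its underside; x along its 57 mm side (which lies between the jaws, along the bar), y along its 72 mm side, z up. To be 20 mm clear of the jaws when straight, its origin must be at about -161 mm in clamp x.
- tin: Bystander: round metal tin, 62 mm wide, 22 mm high; origin at the centre of its underside.
- tape_measure: Bystander: pocket tape measure lying flat, 68 x 71 x 35 mm; origin on its underside.
- thread_spool: Bystander: standing wooden thread spool, 31 mm wide, 60 mm high; origin at the centre of its underside.
- binder_clip: Bystander: standing binder clip, 32 x 31 x 45 mm; origin at the centre of its underside.
Not all that is in view belongs to the job. Leave any blue or orange look-alike of the gift_box alone.

How it is judged:
On the way, in this order (a step that is already met when the one before it is completed fails the run):
1. the release tab is pressed down with the jaw still near the box (value of joint clamp_release above 0.004 m and value of joint clamp_jaw below 0.04 m), for 0.05 s.
2. the sliding jaw is fully back (value of joint clamp_jaw above 0.08 m), for 0.1 s.
3. the box is pushed out, clear of both jaws (x of gift_box in the frame of clamp below -0.15 m), for 0.2 s.
At the end, for the whole second after the job is handed in: The sliding jaw is within 10 mm of the end stop with the release tab let up, and the box stands upright and at rest on the bench, its centre at least 150 mm from the bar's centre line on the open side (about 10 mm clear of the jaws when straight) (value of joint clamp_jaw above 0.08 m and value of joint clamp_release below 0.004 m and x of gift_box in the frame of clamp below -0.15 m and height (world z) of gift_box between -0.005 and 0.005 m and angle between gift_box's own z axis and vertical below 0.1 rad and linear speed of gift_box below 0.02 m/s); the robot touches nothing.
It fails at once if the box is lifted (height (world z) of gift_box above 0.012 m).
It fails at once if the box is tipped (angle between gift_box's own z axis and vertical above 0.35 rad).
It fails at once if the box is squeezed or pushed hard by the fingers (contact force between the fingers and gift_box above 20 N).
It fails at once if a bystander is moved more than 20 mm or tipped over (distance of any of tin, tape_measure, thread_spool, binder_clip from where it was at the start of the episode above 0.02 m or angle between any of tin, tape_measure, thread_spool, binder_clip's own z axis and vertical above 0.5 rad).
It also fails if it takes over 45 s, if anything falls off the work surface, if the arm or the gripper's body presses on something with over 40 N, if the wrist force passes 120 N, or if a joint passes its speed limit or range.

### The arm

A 6-joint arm with a two-finger parallel gripper is mounted at the origin on a cart in front of the work surface, level with it; the furniture and walls round the work are solid. World frame = base frame: x ahead of the robot, y to its left, z up, the work surface at z = 0. Lengths are in m, angles in rad, forces in N, time in s.
With the tool pointing down it reaches from about 0.35 to 0.875 m from the base axis. Payload 4.2 kg.
Tool frame: the origin (TCP) lies on the centre line of the jaws, within the pads' length; the fingertips stand 11 mm ahead of it and the grasp point (between the pads) lies 8 mm behind it; z points along the fingers, y is the direction in which the jaws open and shut (so a half turn about z gives the same grasp; the last joint's range is limited). The gripper opens to 85 mm and grips with 20 to 120 N. Pads are 22 mm wide; open, the fingers measure 114 mm over their backs; the gripper's body (76 mm by 85 mm) begins 54 mm behind the grasp point. The pads swing forward as they close: fully open they stand 13 mm farther back than shut.
Start: joints at [0.259, 0.385, 0.008, 0, -1.194, -0.259], TCP at [0.625, 0, 0.242] pointing down, gripper open.
Joint ranges: [-3.14, 3.14], [-1.21, 2.06], [-1.07, 1.41], [-3.16, 2.05], [-2.99, -0.16], [-3.1, 3.1]. Speed limits (rad/s): [2.79, 2.79, 3.14, 3.14, 3.14, 3.14].

### API

Orientations are given as a unit quaternion [w, x, y, z].
In Python, from rig import * gives the robot as it stands.
- The arm moves only by the tool play_rows, never from a script. Its argument "series" is a list of rows, each a list of 5 numbers: the opening, from 0 (shut) to 1 (fully open), then the shift along the tool's x, y, z in m, then the turn about the tool's z in rad. In form: [[fingers, x, y, z, spin], ...]. A call has 1 to 8 rows; each row is the pose to reach, as a shift and turn from the pose measured when the call began, along the tool's axes at that moment; what a row does not reach only later rows make up. A row lasts 1/12 s, in which the tool goes at most 41.7 mm and 7.16 degrees, less where a joint would pass 70% of its speed; a pose out of reach is approached as far as the arm can. A call with a gripper value outside its range is refused whole. The fingers move at their own pace and stop on an object; "force" is the grip in N (left out, the last holds). Time passes only in rows, so rows that repeat a pose let the fingers close. It gives the time, the measured TCP pose, the force and the opening at its end, in the units of the state.
- state(): the state, without advancing time (a new reading comes with each control period).
- capture(name): name is "scene" or "side" or "wrist"; returns the picture (384x512x3 uint8, red, green, blue); there is no depth.
- camera_model(name): a dict with "K" (3x3 intrinsics, pixels), "rvec" (rotation vector, rad) and "tvec" (3), from world to camera coordinates, as OpenCV has them; the wrist camera has in their place "hand_eye" (4x4, takes a point from camera to tool coordinates, whose origin is the TCP and whose axes are the flange's). Camera axes: x right, y down, z forward; pixel columns grow to the right and rows downward; lengths in m; the calibration is good to about 2 mm. A picture is of the moment at which its call begins: read the wrist's pose just before it. camera_model takes no time and is no camera call.
- close_job(): hands the job in, once; it reports no verdict.
The state is a dict: "time": time; "q": joint angles; "joint_velocities": joint speeds; "joint_efforts": joint torques, N m; "tcp_pos": TCP position; "eef_rot": TCP orientation; "ft_force": force on the tool from outside, world axes, zero at the start; "torque": the same for the moment, N m; "opening": opening from 0.0 (shut) to 1.0 (fully open).
Only numpy, scipy, OpenCV 4.12 (cv2) and the standard library are available. Lean on these libraries where they do the work, as an engineer would, in place of code of your own. Each camera call takes 0.05 s, during which the arm holds its last target.

## Working session

There is one attempt and no reset: what is moved stays moved. The work goes in short steps, Python scripts to look and compute and a tool call to move; the robot and the scene stay as the last step left them, time stands still between calls to the robot, and variables do not carry over. Pictures are saved under pics/ and viewed, and the job is handed in when it is done.

Besides the shell and the picture viewer there is one more tool, called after "Emit:" as name([rows], argument=value, ...), one row to a line, values as JSON. play_rows: Moves the arm, as the interface text tells. Its arguments: {"type":"object","properties":{"series":{"type":"array","items":{"type":"array","items":{"type":"number"}}},"force":{"type":"number"}},"required":["series"]}

```bash
mkdir -p pics; python3 - <<'E'
from rig import *
import cv2,numpy as np
s=state();print(s)
for n in("scene","side","wrist"):
    im=capture(n);cv2.imwrite(f"pics/{n}0.png",im[:,:,::-1]);
    m=camera_model(n);print(n,{k:np.round(v,4).tolist() for k,v in m.items()})
E
```

```text
{'time': 0.0, 'q': array([ 2.58602030e-01,  3.85579552e-01,  6.61318162e-03, -5.34976635e-04,
       -1.19398341e+00, -2.58614501e-01]), 'joint_velocities': array([-0.00046124, -0.00075099,  0.00055962, -0.00021438,  0.0005483 ,
        0.00069913]), 'joint_efforts': array([-9.55001960e-04, -3.92286408e+01,  1.88399577e+01,  4.18616563e+00,
       -4.72148502e-03,  8.27910434e-07]), 'tcp_pos': array([6.24435742e-01, 3.01688498e-05, 2.41197383e-01]), 'eef_rot': array([-0.00080576, -0.70703215,  0.70718054,  0.00075625]), 'ft_force': array([ 0.38878355, -0.33122238, -0.31545675]), 'torque': array([-0.00314061,  0.05877362,  0.02530747]), 'opening': 1.0001751083321353}
scene {'K': [[434.0142, 0.0, 253.3537], [0.0, 434.0142, 187.2286], [0.0, 0.0, 1.0]], 'rvec': [1.8292, -0.9865, 0.6076], 'tvec': [-0.3226, 0.2639, 0.9729]}
side {'K': [[459.5538, 0.0, 257.3795], [0.0, 459.5538, 192.2841], [0.0, 0.0, 1.0]], 'rvec': [0.2421, -2.499, 1.6579], 'tvec': [0.549, 0.1165, 1.2927]}
wrist {'K': [[342.9042, 0.0, 253.6445], [0.0, 342.9042, 188.2247], [0.0, 0.0, 1.0]], 'hand_eye': [[-0.0005, -0.9468, -0.3218, 0.0841], [1.0, -0.0005, -0.0, 0.0008], [-0.0001, -0.3218, 0.9468, -0.1322], [0.0, 0.0, 0.0, 1.0]]}
```

View pics/scene0.png

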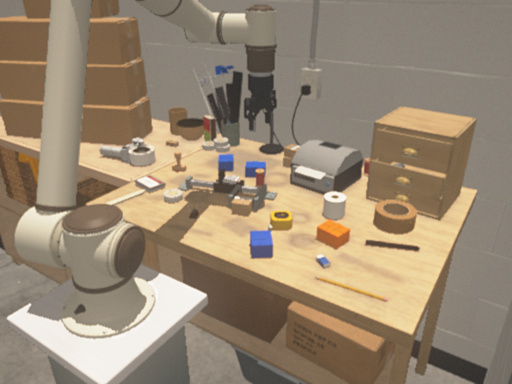

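View pics/side0.png

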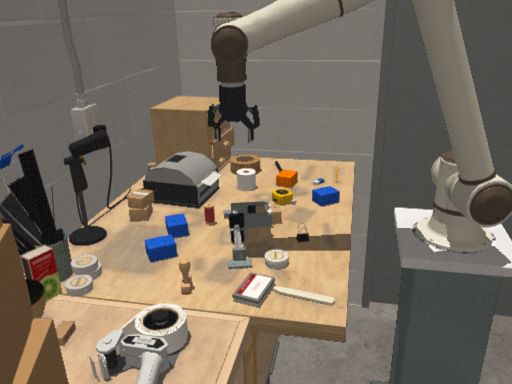

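View pics/wrist0.png

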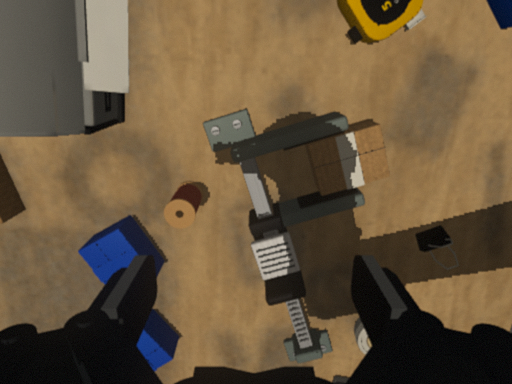

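```bash
python3 - <<'E'
import cv2
im=cv2.imread("pics/wrist0.png")
cv2.imwrite("pics/wcrop.png",cv2.resize(im[100:370,190:460],None,fx=2.2,fy=2.2,interpolation=cv2.INTER_CUBIC))
im=cv2.imread("pics/scene0.png")
cv2.imwrite("pics/scrop.png",cv2.resize(im[150:270,150:310],None,fx=4.5,fy=4.5,interpolation=cv2.INTER_CUBIC))
E
```

```text
(no output)
```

View pics/wcrop.png

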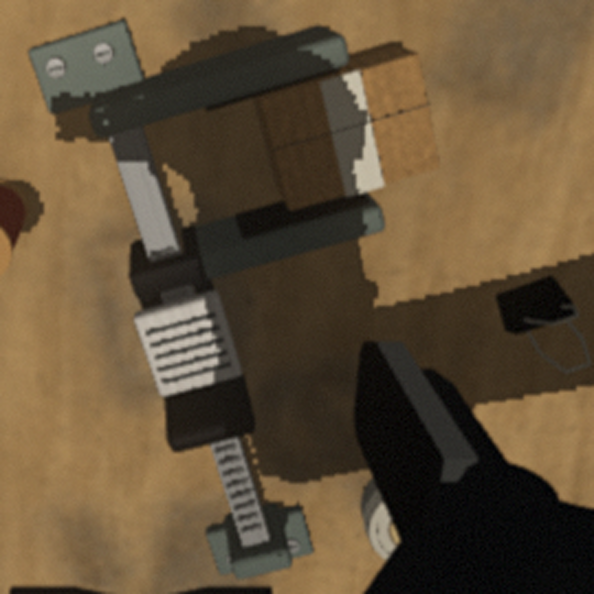

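View pics/scrop.png

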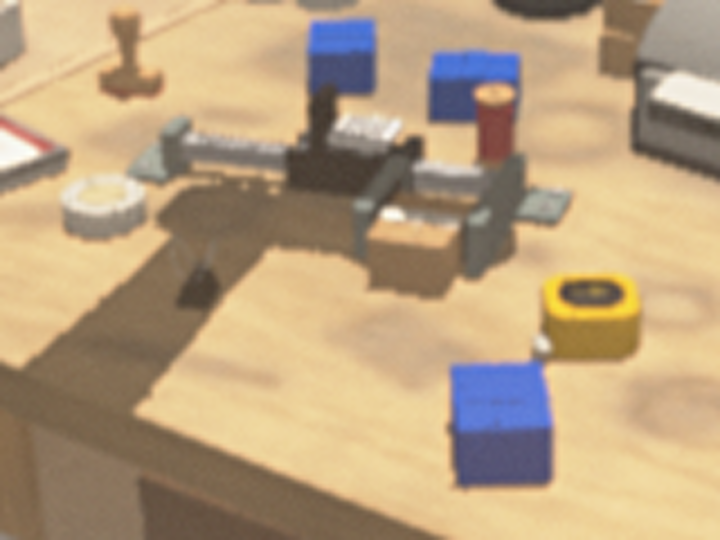

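```bash
cat > h.py <<'E'
from rig import *
import numpy as np,cv2
from scipy.spatial.transform import Rotation as R
def wr(px,z,pos,quat):
    m=camera_model("wrist");K=m["K"];H=np.array(m["hand_eye"])
    w,x,y,zz=quat;Rt=R.from_quat([x,y,zz,w]).as_matrix()
    d=np.linalg.inv(K)@[px[0],px[1],1]
    d=Rt@H[:3,:3]@d;o=np.array(pos)+Rt@H[:3,3]
    return o+d*(z-o[2])/d[2]
def fx(n,px,z):
    m=camera_model(n);Rc=cv2.Rodrigues(np.array(m["rvec"]))[0]
    o=-Rc.T@np.array(m["tvec"]).ravel();d=Rc.T@np.linalg.inv(m["K"])@[px[0],px[1],1]
    return o+d*(z-o[2])/d[2]
E
python3 - <<'E'
from h import *
s=state();p,q=s["tcp_pos"],s["eef_rot"]
c=lambda x,y:(x/2.2+190-.27,y/2.2+100-.27)
def P(n,pt,z):
    w=wr(c(*pt),z,p,q);print(n,np.round(w*1000,1));return w
t=[P("tab",a,.056) for a in [(135,318),(215,292),(243,372),(162,398)]]
print("tabsize",[np.linalg.norm(t[i]-t[i-1])for i in range(4)],"c",np.mean(t,0))
b=[P("barL",(118,165),.034),P("barR",(149,158),.034),P("barLs",(148,256),.034),P("barRs",(181,247),.034),P("barendL",(241,545),.034),P("barendR",(268,540),.034),P("bar38L",(214,447),.034),P("bar38R",(239,437),.034)]
print(len(b))
P("fixed tip back",(332,28),.045);P("fixed tip front",(347,40),.045);P("fix inner",(347,62),.045);P("fix root back",(92,108),.045)
P("slide tip front",(366,196),.045);P("slide tip back",(380,205),.045)
bx=[P("boxtop",a,.04) for a in [(362,70),(413,52),(438,163),(384,188),(255,95),(290,207)]]
P("heel top",(165,400),.08);P("heel top",(245,378),.08);P("heel top",(252,432),.08);P("heel top",(175,450),.08)
P("endstop",(313,550),.0);P("clip",(535,305),.045);P("spool",((180-190)*2.2,(213-100)*2.2),.06)
P("tin",(380,530),.022)
for a in[(350,30),(345,5)]: pass
print("tape L",wr((352,38),.0,p,q))
for n,px,z in [("scene",(150+205/4.5,150+285/4.5),0.02),("scene",(150+410/4.5,150+225/4.5),.04),("scene",(150+590/4.5,150+290/4.5),.035),("scene",(150+103/4.5,150+200/4.5),.022),("side",(276,257),.022),("side",(303,238),.01),("side",(283,192),.035)]:print(n,px,np.round(fx(n,px,z)*1000,1))
E
```

```text
tab [626.1  85.2  56. ]
tab [588.9  71.7  56. ]
tab [574.  114.5  56. ]
tab [613.1 129.   56. ]
tabsize [np.float64(0.04573657231332981), np.float64(0.03961973733605111), np.float64(0.04526071565606668), np.float64(0.0416635201429281)] c [0.60052782 0.10008583 0.056     ]
barL [634.   16.6  34. ]
barR [619.5  13.2  34. ]
barLs [619.8  63.   34. ]
barRs [603.8  58.3  34. ]
barendL [566.9 240.4  34. ]
barendR [551.8 236.9  34. ]
bar38L [584.1 174.4  34. ]
bar38R [571. 168.  34.]
8
fixed tip back [541.4 -47.7  45. ]
fixed tip front [534.6 -42.6  45. ]
fix inner [533.8 -33.2  45. ]
fix root back [645. -13.  45.]
slide tip front [519.6  28.4  45. ]
slide tip back [512.7  32.8  45. ]
boxtop [525.4 -28.9  40. ]
boxtop [503.8 -36.8  40. ]
boxtop [486.4  14.   40. ]
boxtop [510.   26.1  40. ]
boxtop [572.3 -17.7  40. ]
boxtop [553.2  35.5  40. ]
heel top [612.5 114.   80. ]
heel top [576.8 102.5  80. ]
heel top [572.3 131.2  80. ]
heel top [607.6 141.   80. ]
endstop [516.1 276.9  -0. ]
clip [432.3  84.3  45. ]
spool [696.7  48.   60. ]
tin [484.6 241.1  22. ]
tape L [ 0.52469806 -0.11603369  0.        ]
scene (195.55555555555554, 213.33333333333334) [399.3  86.5  20. ]
scene (241.11111111111111, 200.0) [513.3  -1.4  40. ]
scene (281.1111111111111, 214.44444444444446) [ 509.8 -146.2   35. ]
scene (172.88888888888889, 194.44444444444446) [452.8 228.4  22. ]
side (276, 257) [461.  245.9  22. ]
side (303, 238) [408.4 113.4  10. ]
side (283, 192) [ 504.6 -143.3   35. ]
```

Emit:
play_rows([
  [0,-0.02,0.005,0.02,-0.075],
  [0,-0.05,0.012,0.05,-0.15],
  [0,-0.08,0.02,0.08,-0.22],
  [0,-0.1,0.025,0.11,-0.297],
  [0,-0.104,0.025,0.12,-0.297],
  [0,-0.104,0.025,0.12,-0.297],
  [0,-0.104,0.025,0.12,-0.297],
  [0,-0.104,0.025,0.12,-0.297],
], force=20)

```text
time: 0.82
tcp_pos: [0.6008, 0.1035, 0.1232]
eef_rot: [-0.001, 0.804, -0.595, 0.0]
ft_force: [0.0, 0.1, -0.9]
opening: 0.001
```

```bash
python3 - <<'E'
from h import *
s=state();print(s["time"],s["tcp_pos"],s["eef_rot"],s["ft_force"],s["opening"])
im=np.hstack([cv2.resize(capture("side")[180:300,180:340],None,fx=4,fy=4)]);cv2.imwrite("pics/side1.png",im[:,:,::-1])
im=capture("wrist");cv2.imwrite("pics/w1.png",im[:,:,::-1])
E
```

```text
0.8167 [0.60081317 0.10350881 0.12315769] [-5.57882846e-04  8.03579941e-01 -5.95196457e-01  3.79519859e-04] [ 0.03086959  0.0542613  -0.89174271] 0.0009041489807197965
```

View pics/w1.png

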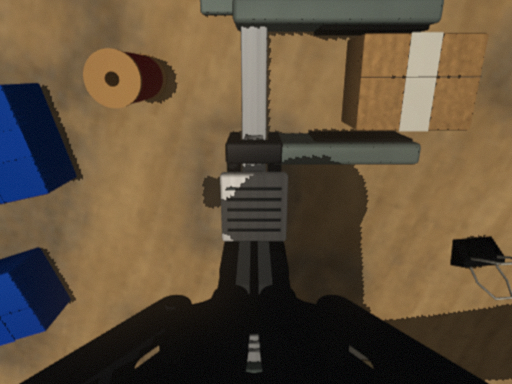

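View pics/side1.png

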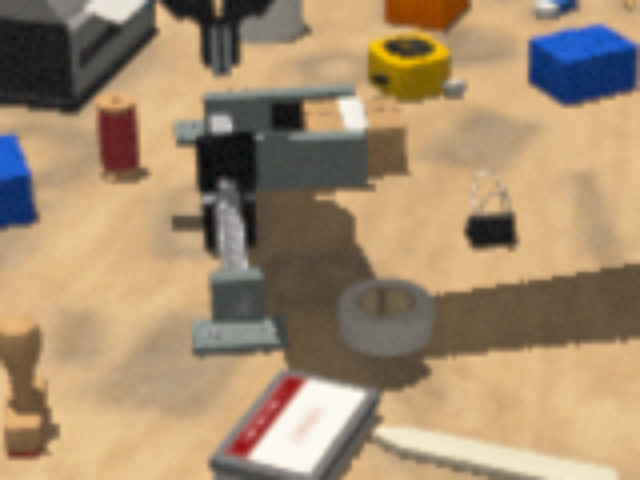

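```bash
python3 - <<'E'
from h import *
s=state();p,q=s["tcp_pos"],s["eef_rot"]
Rt=R.from_quat([q[1],q[2],q[3],q[0]]).as_matrix();print(Rt.round(3))
for n,px,z in [("tabFL",(221,173),.056),("tabFR",(287,172),.056),("bar",(241,110),.034),("bar",(268,110),.034),("box",(364,33),.04),("box",(487,33),.04),("box",(474,131),.04),("box",(358,128),.04),("fixin",(440,25),.045),("slidefront",(419,141),.045)]:
    w=wr(px,z,p,q);print(n,w.round(4),"tool",(Rt.T@(w-p)).round(4))
E
```

```text
[[ 0.291 -0.957  0.002]
 [-0.957 -0.291  0.001]
 [-0.001 -0.002 -1.   ]]
tabFL [0.6262 0.0843 0.056 ] tool [ 0.0257 -0.0187  0.0675]
tabFR [0.5881 0.072  0.056 ] tool [0.0263 0.0213 0.0674]
bar [0.6252 0.0472 0.034 ] tool [ 0.0608 -0.0069  0.0894]
bar [0.6088 0.0423 0.034 ] tool [0.0608 0.0102 0.0894]
box [ 0.5696 -0.0157  0.04  ] tool [0.1049 0.0646 0.0832]
box [ 0.5019 -0.0362  0.04  ] tool [0.1048 0.1353 0.0831]
box [0.4816 0.0165 0.04  ] tool [0.0485 0.1395 0.0831]
box [0.5519 0.0359 0.04  ] tool [0.0504 0.0665 0.0833]
fixin [ 0.5319 -0.0309  0.045 ] tool [0.1084 0.1051 0.0782]
slidefront [0.5144 0.032  0.045 ] tool [0.0431 0.1035 0.0782]
```

Emit:
play_rows([
  [0,0,0.0015,0.02,0],
  [0,0,0.0015,0.04,0],
  [0,0,0.0015,0.05,0],
  [0,0,0.0015,0.056,0],
  [0,0,0.0015,0.06,0],
  [0,0,0.0015,0.063,0],
  [0,0,0.0015,0.063,0],
  [0,0,0.0015,0.063,0],
])

```text
time: 1.58
tcp_pos: [0.5996, 0.1026, 0.0614]
eef_rot: [-0.001, 0.803, -0.595, 0.001]
ft_force: [-1.5, -2.6, 3.4]
opening: 0.002
```

```bash
python3 - <<'E'
from h import *
s=state();print(s["time"],s["tcp_pos"],s["eef_rot"],s["ft_force"],s["opening"])
E
```

```text
1.5833 [0.59958487 0.10257101 0.06143659] [-9.31734967e-04  8.03451500e-01 -5.95369058e-01  7.09727453e-04] [-1.54722787 -2.57156672  3.43889656] 0.0019966602023359435
```

Emit:
play_rows([
  [0,0,0,0.002,0],
  [0,-0.004,0,0.002,0],
  [0,-0.009,0,0.002,0],
  [0,-0.014,0,0.002,0],
  [0,-0.019,0,0.002,0],
  [0,-0.025,0,0.002,0],
  [0,-0.031,0,0.002,0],
  [0,-0.037,0,0.002,0],
])

```text
time: 2.25
tcp_pos: [0.5893, 0.139, 0.0597]
eef_rot: [-0.002, 0.804, -0.595, 0.001]
ft_force: [1.8, -2.6, 4.7]
opening: 0.0
```

```bash
python3 - <<'E'
from h import *
s=state();print(s["time"],s["tcp_pos"],s["eef_rot"],s["ft_force"],s["opening"])
im=cv2.resize(capture("side")[180:300,180:340],None,fx=4,fy=4);cv2.imwrite("pics/side2.png",im[:,:,::-1])
E
```

```text
2.25 [0.58929782 0.1389976  0.05973858] [-0.00162865  0.80361183 -0.59515039  0.00117847] [ 1.7666048  -2.56240893  4.73646847] 7.567195021081957e-05
```

View pics/side2.png

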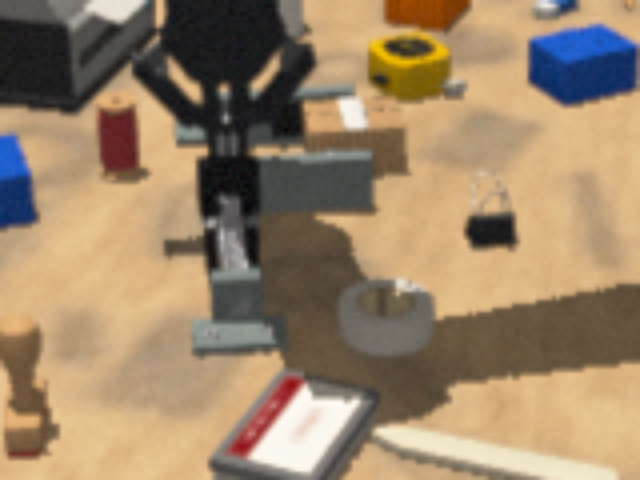

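Emit:
play_rows([
  [0,-0.006,0,0,0],
  [0,-0.012,0,0,0],
  [0,-0.018,0,0,0],
  [0,-0.024,0,0,0],
  [0,-0.03,0,0,0],
  [0,-0.036,0,0,0],
  [0,-0.042,0,0,0],
  [0,-0.047,0,0,0],
])

```text
time: 2.97
tcp_pos: [0.5751, 0.1856, 0.0598]
eef_rot: [-0.002, 0.804, -0.595, 0.001]
ft_force: [1.1, -3.5, 4.7]
opening: -0.001
```

Emit:
play_rows([
  [0,-0.004,0,0,0],
  [0,-0.008,0,0,0],
  [0,-0.012,0,0,0],
  [0,-0.015,0,0,0],
  [0,-0.018,0,0,0],
  [0,-0.02,0,0,0],
  [0,-0.022,0,0,0],
  [0,-0.022,0,0,0],
])

```text
time: 3.63
tcp_pos: [0.5702, 0.2005, 0.0597]
eef_rot: [0.002, 0.804, -0.595, 0.003]
ft_force: [12.4, -25.0, 3.3]
opening: 0.001
```

Emit:
play_rows([
  [0,0,0,0,0],
  [0,0,0,-0.004,0],
  [0,0,0,-0.012,0],
  [0,0.001,0,-0.03,0],
  [0,0.002,0,-0.06,0],
  [0,0.002,0,-0.08,0],
  [0,0.002,0,-0.08,0],
  [0,0.002,0,-0.08,0],
])

```text
time: 4.3
tcp_pos: [0.5701, 0.2006, 0.1409]
eef_rot: [0.0, 0.804, -0.595, 0.003]
ft_force: [-0.6, -0.1, -0.4]
opening: 0.001
```

```bash
python3 - <<'E'
from h import *
s=state();print(s["time"],s["tcp_pos"],s["eef_rot"],s["ft_force"],s["opening"])
im=cv2.resize(capture("side")[180:300,180:340],None,fx=4,fy=4);cv2.imwrite("pics/side3.png",im[:,:,::-1])
cv2.imwrite("pics/w3.png",capture("wrist")[:,:,::-1])
E
```

```text
4.3 [0.57014367 0.20064544 0.14088493] [ 2.49678441e-04  8.03770769e-01 -5.94932055e-01  2.88753132e-03] [-0.62571499 -0.0960945  -0.35749249] 0.0010637189951078017
```

View pics/side3.png

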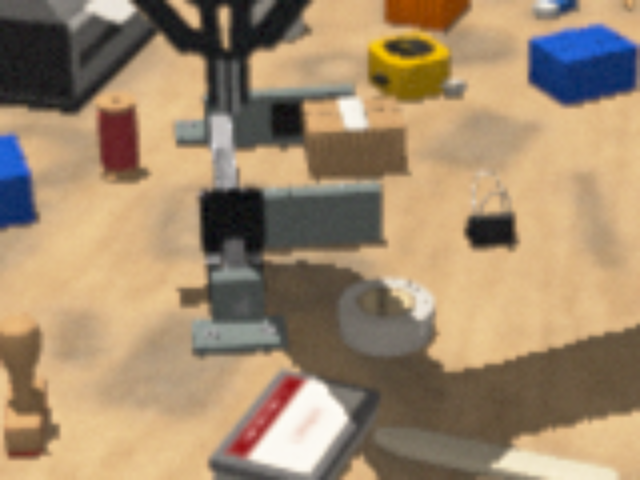

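View pics/w3.png

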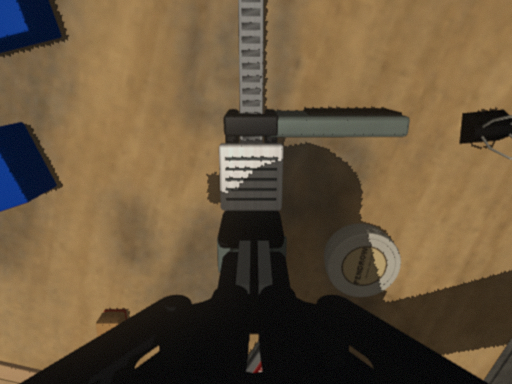

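Emit:
play_rows([
  [0,0.03,0.008,0,0],
  [0,0.065,0.015,0,0],
  [0,0.1,0.022,0,0],
  [0,0.135,0.03,0,0],
  [0,0.165,0.036,0,0],
  [0,0.18,0.0385,0,0],
  [0,0.18,0.0385,0,0],
  [0,0.18,0.0385,0,0],
])

```text
time: 5.07
tcp_pos: [0.5841, 0.0156, 0.1385]
eef_rot: [0.003, 0.803, -0.596, 0.001]
ft_force: [0.3, 1.4, 0.5]
opening: 0.001
```

```bash
python3 - <<'E'
from h import *
s=state();print(s["time"],s["tcp_pos"],s["eef_rot"],s["ft_force"],s["opening"])
im=cv2.resize(capture("scene")[130:280,140:320],None,fx=4,fy=4);cv2.imwrite("pics/sc4.png",im[:,:,::-1])
im=cv2.resize(capture("side")[160:280,180:340],None,fx=4,fy=4);cv2.imwrite("pics/sd4.png",im[:,:,::-1])
E
```

```text
5.0667 [0.58409786 0.01564457 0.13847658] [ 0.00340206  0.80312585 -0.59579862  0.00113712] [0.30263076 1.37003301 0.52943993] 0.001291165598513011
```

View pics/sc4.png

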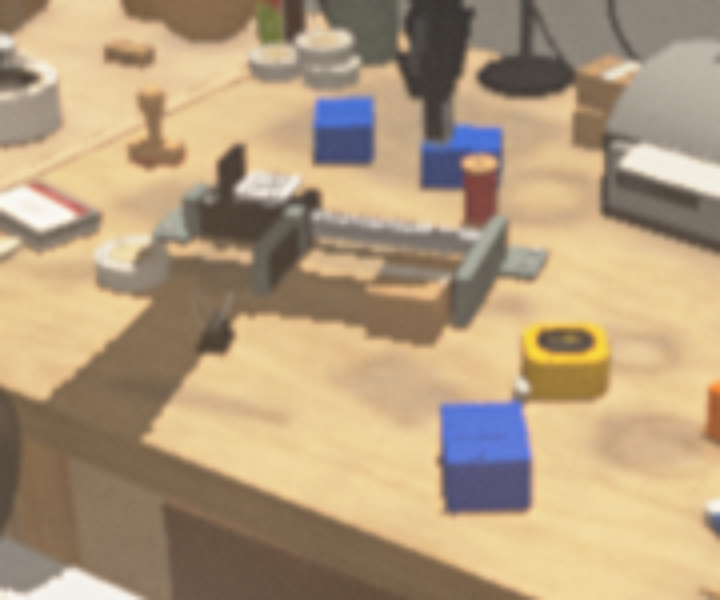

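View pics/sd4.png

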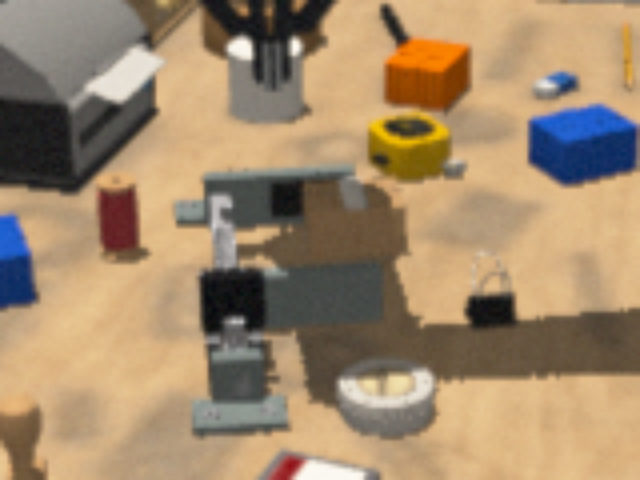

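```bash
python3 - <<'E'
from h import *
for c in [(440,403),(525,403),(448,505),(530,508)]:
    z=.05 if c[1]<450 else 0
    print(fx("scene",(140+c[0]/4,130+c[1]/4),z).round(3))
E
```

```text
[ 0.366 -0.134  0.05 ]
[ 0.396 -0.182  0.05 ]
[ 0.33  -0.164  0.   ]
[ 0.357 -0.21   0.   ]
```

Emit:
play_rows([
  [0,0,0.001,0.03,0],
  [0,0,0.001,0.06,0],
  [0,0,0.001,0.08,0],
  [0,0,0.001,0.095,0],
  [0,0,0.001,0.107,0],
  [0,0,0.001,0.114,0],
  [0,0,0.001,0.114,0],
  [0,0,0.001,0.114,0],
])

```text
time: 5.83
tcp_pos: [0.5834, 0.0167, 0.025]
eef_rot: [0.003, 0.804, -0.594, 0.002]
ft_force: [-0.8, 0.2, 0.0]
opening: 0.0
```

```bash
python3 - <<'E'
from h import *
s=state();print(s["time"],s["tcp_pos"],s["eef_rot"],s["ft_force"],s["opening"])
im=cv2.resize(capture("side")[160:280,180:340],None,fx=4,fy=4);cv2.imwrite("pics/sd5.png",im[:,:,::-1])
cv2.imwrite("pics/w5.png",capture("wrist")[:,:,::-1])
E
```

```text
5.8333 [0.5834458  0.01670618 0.02495948] [ 0.00318507  0.80425945 -0.5942679   0.00150196] [-0.79250114  0.15298866  0.0393753 ] 0.00035731494080445584
```

View pics/w5.png

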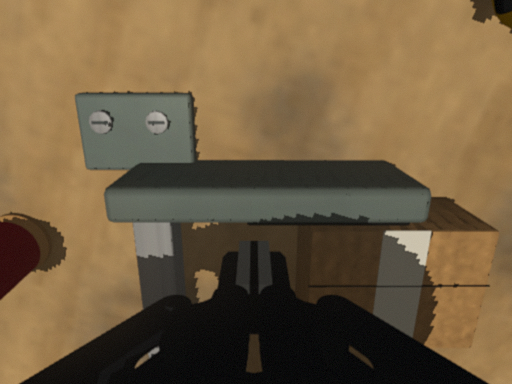

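View pics/sd5.png

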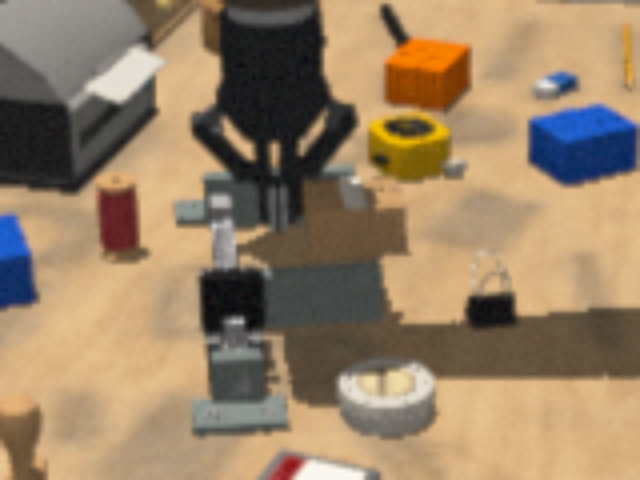

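Emit:
play_rows([
  [0,0,0.004,0,0],
  [0,0,0.008,0,0],
  [0,0,0.012,0,0],
  [0,0,0.016,0,0],
  [0,0,0.02,0,0],
  [0,0,0.024,0,0],
  [0,0,0.028,0,0],
  [0,0,0.032,0,0],
])

```text
time: 6.6
tcp_pos: [0.5546, 0.0074, 0.0268]
eef_rot: [0.001, 0.804, -0.594, 0.003]
ft_force: [4.0, 1.4, 3.3]
opening: -0.001
```

```bash
python3 - <<'E'
from h import *
s=state();print(s["time"],s["tcp_pos"],s["eef_rot"],s["ft_force"],s["opening"])
im=cv2.resize(capture("side")[160:280,180:340],None,fx=4,fy=4);cv2.imwrite("pics/sd6.png",im[:,:,::-1])
cv2.imwrite("pics/w6.png",capture("wrist")[:,:,::-1])
E
```

```text
6.6 [0.55458262 0.00740425 0.02679157] [ 0.0010544   0.80430057 -0.59421238  0.00333551] [3.96325588 1.37872884 3.26541959] -0.0009420267793352861
```

View pics/w6.png

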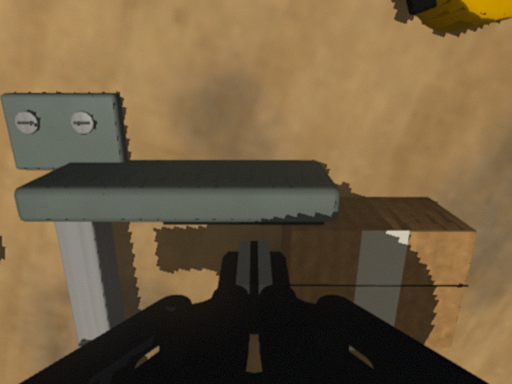

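View pics/sd6.png

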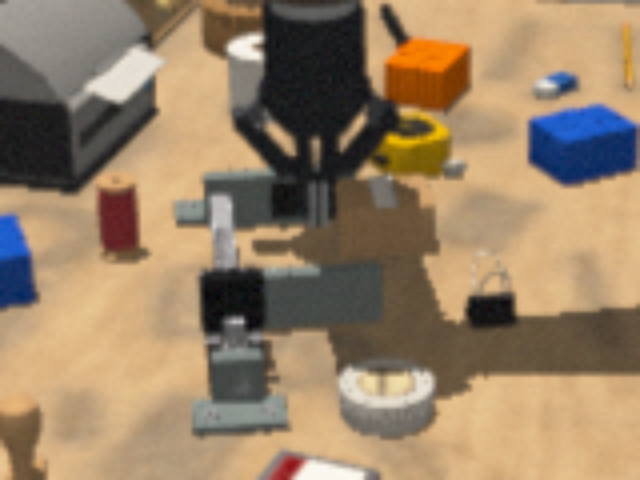

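Emit:
play_rows([
  [0,0,0,0,0],
  [0,0,-0.002,0,0],
  [0,0,-0.004,0,0],
  [0,0,-0.004,0,0],
  [0,0,-0.004,0,0],
])

```text
time: 7.12
tcp_pos: [0.556, 0.0079, 0.0255]
eef_rot: [0.003, 0.804, -0.595, 0.001]
ft_force: [0.3, -0.2, 0.1]
opening: 0.005
```

Emit:
play_rows([
  [0,0,0.002,0,0],
  [0,0,0.005,0,0],
  [0,0,0.008,0,0],
  [0,0,0.011,0,0],
])

```text
time: 7.45
tcp_pos: [0.5453, 0.0046, 0.0255]
eef_rot: [0.003, 0.804, -0.595, 0.001]
ft_force: [0.8, 0.6, 0.1]
opening: 0.003
```

Emit:
play_rows([
  [0,0,0.004,0,0],
  [0,0,0.008,0,0],
  [0,0,0.012,0,0],
  [0,0,0.016,0,0],
  [0,0,0.02,0,0],
  [0,0,0.024,0,0],
  [0,0,0.028,0,0],
  [0,0,0.032,0,0],
])

```text
time: 8.12
tcp_pos: [0.5143, -0.0048, 0.0257]
eef_rot: [0.003, 0.804, -0.595, 0.001]
ft_force: [0.9, 0.4, -0.3]
opening: 0.002
```

```bash
python3 - <<'E'
from h import *
s=state();print(s["time"],s["tcp_pos"],s["eef_rot"],s["ft_force"],s["opening"])
im=cv2.resize(capture("side")[160:280,180:340],None,fx=4,fy=4);cv2.imwrite("pics/sd7.png",im[:,:,::-1])
cv2.imwrite("pics/w7.png",capture("wrist")[:,:,::-1])
p,q=s["tcp_pos"],s["eef_rot"]
E
```

```text
8.1167 [ 0.51430665 -0.00481271  0.02566529] [ 0.00306965  0.8039861  -0.59463842  0.00144459] [ 0.92522933  0.39418986 -0.34584403] 0.001681322321353058
```

View pics/w7.png

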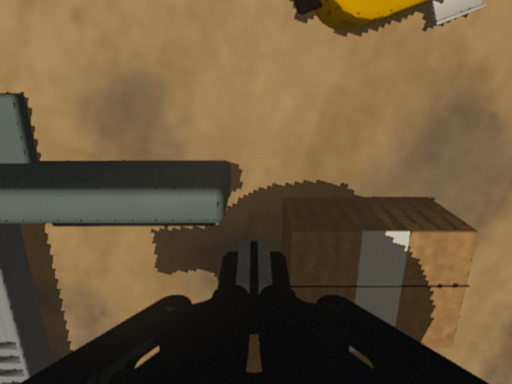

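View pics/sd7.png

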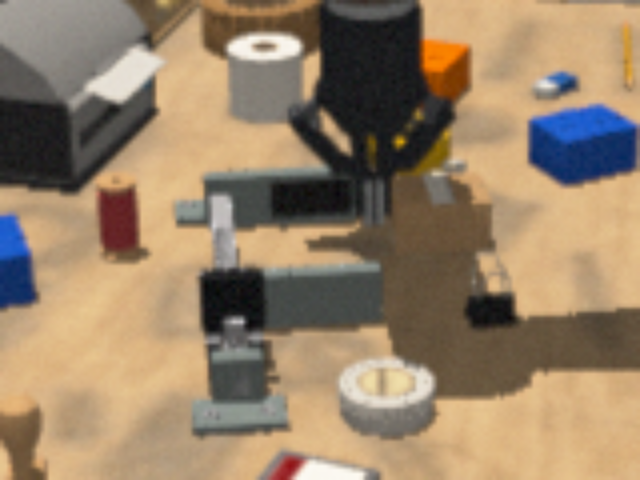

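```bash
python3 - <<'E'
from h import *
s=state();p,q=s["tcp_pos"],s["eef_rot"]
Rt=R.from_quat([q[1],q[2],q[3],q[0]]).as_matrix()
for n,px,z in [("far",(475,231),.04),("near",(290,231),.04),("near2",(292,283),.04),("tip",(224,190),.045),("tip2",(218,222),.045)]:
    w=wr(px,z,p,q);print(n,w.round(4),"tool",(Rt.T@(w-p)).round(4))
E
```

```text
far [ 0.4396 -0.0551  0.04  ] tool [ 0.0264  0.0854 -0.0139]
near [ 0.5071 -0.0347  0.04  ] tool [ 0.0266  0.0149 -0.0142]
near2 [ 0.4989 -0.0133  0.04  ] tool [ 0.0037  0.0165 -0.0143]
tip [ 0.5355 -0.0451  0.045 ] tool [ 0.0448 -0.0092 -0.0192]
tip2 [ 0.5343 -0.0327  0.045 ] tool [ 0.0326 -0.0117 -0.0193]
```

Emit:
play_rows([
  [0,0,0.003,0,0],
  [0,0,0.006,0,0],
  [0,0,0.006,0,0],
  [0,0,0.003,0,0],
  [0,0,-0.006,0,0],
  [0,0,-0.008,0,0],
  [0,0,-0.008,0,0],
])

```text
time: 8.8
tcp_pos: [0.5223, -0.0024, 0.0255]
eef_rot: [0.003, 0.804, -0.595, 0.001]
ft_force: [-0.5, 0.2, -0.2]
opening: -0.004
```

Emit:
play_rows([
  [0,0,0,-0.02,0],
  [0,0,0,-0.05,0],
  [0,0,0,-0.09,0],
  [0,0,-0.02,-0.13,0],
  [0,0,-0.04,-0.16,0],
  [0,0,-0.05,-0.18,0],
  [0,0,-0.05,-0.18,0],
  [0,0,-0.05,-0.18,0],
])

```text
time: 9.47
tcp_pos: [0.571, 0.0138, 0.206]
eef_rot: [0.002, 0.804, -0.595, 0.002]
ft_force: [-1.1, 0.1, -0.4]
opening: -0.002
```

```bash
python3 - <<'E'
from h import *
s=state();print(s["time"],s["tcp_pos"],s["eef_rot"],s["ft_force"],s["opening"])
im=cv2.resize(capture("side")[160:280,180:340],None,fx=4,fy=4);cv2.imwrite("pics/sd8.png",im[:,:,::-1])
cv2.imwrite("pics/w8.png",capture("wrist")[:,:,::-1])
E
```

```text
9.4667 [0.57100078 0.01384208 0.20598979] [ 0.00246491  0.80384818 -0.59482748  0.00151451] [-1.08839282  0.0686603  -0.36784973] -0.0017680749129563504
```

View pics/w8.png

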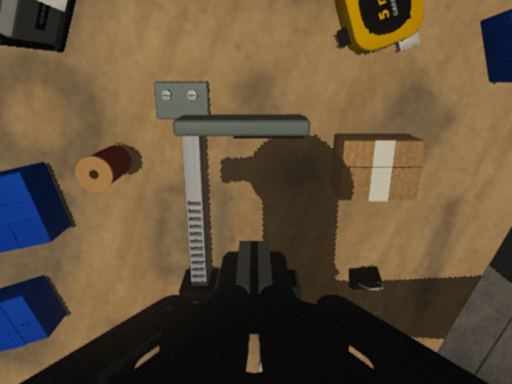

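View pics/sd8.png

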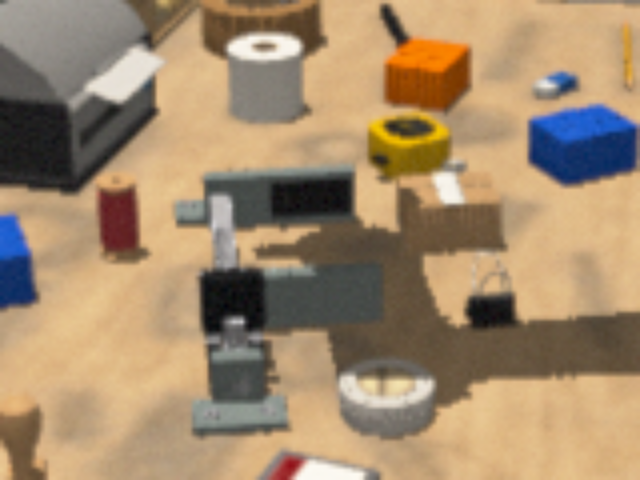

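```bash
python3 - <<'E'
from h import *
s=state();p,q=s["tcp_pos"],s["eef_rot"]
Rt=R.from_quat([q[1],q[2],q[3],q[0]]).as_matrix()
t=lambda px,z:(Rt.T@(wr(px,z,p,q)-p))[:2]
b=np.mean([t(c,.04) for c in[(344,141),(424,141),(420,200),(341,199)]],0)
bar=(t((184,170),.034)+t((201,170),.034))/2
tip=t((308,127),.045);near=t((342,170),.04)
print("centre clamp x",-(b-bar)[1],"near-tip gap",near[1]-tip[1])
cv2.imwrite("pics/sc9.png",cv2.resize(capture("scene")[130:280,140:320],None,fx=4,fy=4)[:,:,::-1])
E
```

```text
centre clamp x -0.171380028902407 near-tip gap 0.03324311659591592
```

View pics/sc9.png

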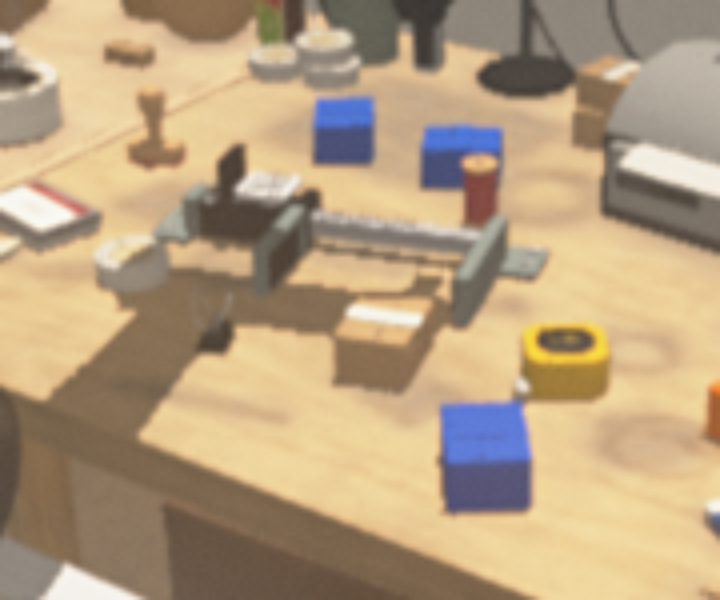

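```bash
python3 -c "
from rig import *
close_job();print(state()['time'])"
```

```text
the job is handed in; nothing more can be done
the job is handed in; nothing more can be done
```

I pressed the release tab with the closed fingertips and pushed the jaw back about 89 mm to the end stop. I then lifted off the tab and pushed the kraft box straight out on the open side. The job was handed in about 9.5 s in, and it reported no verdict.

Last checks:
- **Box:** upright on the bench, centre at about -171 mm in clamp x. The measured gap to the jaw tips was about 33 mm; the centre position alone implies about 30 mm. Both beat the required clearance.
- **Jaw:** still against the end stop in the pictures, with the tab looking let up. I judged the tab by eye and did not measure it.
- **Bystanders and look-alikes:** they look unmoved in the pictures; I did not measure them either.
- **Robot:** the arm is clear of everything, with about 1 N at the wrist.

Two forces on the way were higher than expected:
- **At the end stop:** the push reached about 28 N at the wrist, well under the 120 N limit.
- **Early in the box push:** the wrist read about 5 N (4 N sideways and 3 N upward). I backed off 4 mm and resumed, and the rest of the push took about 1 N.

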